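# Shut the pendant carton and hold up the glaze sample board

## Task

Get the order ready for a colour check from above: first swing the carton's open lid shut, so that its tab drops behind the front wall and the lid, with its blue tile on top, lies flat. Then draw the wooden glaze sample board out of its slanted stand, turn it level with its three glazed tiles facing up, and finish while still holding it in the gripper like that, still and clear of everything else, with the whole board at least 15 cm above the bench. Do not push the other things on the bench about.

Things in the scene. Friction and masses are not known exactly. Their poses are not given: they have to be found in the camera images.
- carton: Brown cardboard carton, fixed to the bench, open-topped: 120 mm (its x) by 100 mm (its y), 45 mm high, walls 3 mm, glazed tiles inside. Origin: centre of its underside; z up. The lid is creased along the top edge of its +x wall (the side away from the robot) and closes over it towards -x.
- lid (a joint): Angle of the carton's cardboard lid in rad: 0 shut flat, 1.7 fully open; starts at 0.6 to 1.35. The crease is stiff: the lid stays where it is left, and about 1 N near its free edge moves it. Panel 120 x 100 x 3 mm; a tab 15 mm long under its free edge goes down just inside the carton's -x wall. A 28 mm square blue tile, 3 mm thick, is on its outer face, centred 45 mm from the crease.
- lid_hinge (a point): Middle of the crease on which the lid turns: on the carton's x axis at +60 mm, 45 mm above its underside. The crease runs along the carton's y.
- lid_push (a point): Point on the lid's outer face (upper face when shut), midway across, 90 mm from the crease, 30 mm from the free edge, clear of the blue tile: a good place to push. It moves with the lid.
- stand: Fixed wooden stand, 130 x 64 mm (x, y). Its slot slopes 50 degrees above level, rising towards +x: the board leans back in it, face towards -x and up. Cheeks and a front lip hold only its lowest 30 to 35 mm, with about 2 mm of play; a back rest 30 mm wide goes 105 mm up behind it. Origin: centre of its underside; z up.
- stand_slot (a point): Middle of the slot's floor, on the back-rest plane: 30 mm towards -x from the stand's origin and 35 mm above the bench. The board's foot stands here; the board comes out along the slope, up and towards the stand's +x.
- board: Loose plywood sample board, 180 (x) x 44 (y) x 8 mm (z), 0.1 to 0.2 kg, with three 28 mm square tiles 5 mm thick (blue, green, rust) along the middle of its +z face. Origin: centre of its bare underside; +x towards the upper end, at the start 50 degrees above level; z straight up when level, face up. Grip it across the bare long edges (44 mm), in the upper half, which is clear of the stand.
- board_foot (a point): Middle of the board's lower end edge, on its underside, 90 mm from its origin towards -x.
- pliers: Bystander: jewellery pliers with black grips, 130 mm long, lying flat along their x; origin at their middle, underside.
- jar: Bystander: green glass jar with a white cap, 52 mm across, 62 mm high; origin under its centre.
- giftbox: Bystander: small pale green and brown gift box, 58 mm square, 36 mm high; origin under its centre.
- amber_tile: Bystander: loose orange glazed tile, 34 mm square, 7 mm thick; origin under its centre.
Mind the look-alikes: they are no part of the job. What is shaped like the carton but green, pink or turquoise is not meant.

How it is judged:
By the outcome, as a careful person would: the job done as asked, in the order asked, and still so for the second after the job is handed in, while the arm keeps its last pose, push and grip.
It also fails if it takes over 64 s, if anything falls off the work surface, if the arm or the gripper's body presses on something with over 40 N, if the wrist force passes 120 N, or if a joint passes its speed limit or range.

## Robot

A 6-joint arm with a two-finger parallel gripper is mounted at the origin on the work surface. World frame = base frame: x ahead of the robot, y to its left, z up, the work surface at z = 0. Lengths are in m, angles in rad, forces in N, time in s.
With the tool pointing down it reaches from about 0.3 to 0.775 m from the base axis. Payload 14.6 kg.
Tool frame: the origin (TCP) lies between the finger pads; the fingertips stand 19 mm ahead of it and the grasp point (between the pads) is the TCP; z points along the fingers, y is the direction in which the jaws open and shut (so a half turn about z gives the same grasp; the last joint's range is limited). The gripper opens to 94 mm and grips with 3 to 60 N. Pads are 16 mm wide; open, the fingers measure 119 mm over their backs; the gripper's body (75 mm by 177 mm) begins 78 mm behind the grasp point.
Start: joints at [1.214, 0.3, 1.521, -0, 1.321, -0.067], TCP at [0.157, 0.527, 0.224] pointing down, gripper open.
Joint ranges: [-3.03, 3.03], [-0.79, 2.21], [0.23, 2.52], [-1.04, 4.18], [0, 3.07], [-2.55, 2.55]. Speed limits (rad/s): [2.22, 2.22, 2.57, 3.14, 3.14, 3.14].

## Interface

Orientations are given as a rotation vector (axis times angle).
In Python, from station import arm, vision gives the robot as it stands.
- The arm moves only by the tool play_rows, never from a script. Its argument "plan" is a list that holds one entry, the list of rows, each a list of 6 numbers: the shift along the tool's x, y, z in units of 0.05 m (1.0 is 0.05 m), then the turn, a rotation vector about the tool's x, y, z in units of 6 degrees (1.0 is 6 degrees). In form: [[[tx, ty, tz, rx, ry, rz], ...]]. A call has 1 to 5 rows; each row shifts and turns the pose as measured when the row begins, along the tool's axes as they then stand; what a row does not reach is not made up. A row lasts 1/8 s, in which the tool goes at most 62.5 mm and 10.7 degrees, less where a joint would pass 70% of its speed; a pose out of reach is approached as far as the arm can. A call with a number of a shift or a turn outside -1 to 1 is refused whole. A call with a gripper value outside its range is refused whole. "grip" is the closure, from -1 (fully open) to 1 (shut), so that 0 is half open, set as the call begins (left out, the last holds). The fingers move at their own pace and stop on an object; the grip force is fixed at half the most. Time passes only in rows, so rows that do not move let the fingers close. It gives the time, the measured TCP pose, the force and the opening at its end, in the units of the state.
- arm.observe(): the state, without advancing time (a new reading comes with each control period).
- vision.camera(name): name is "scene" or "top" or "wrist"; returns the picture (384x512x3 uint8, red, green, blue); there is no depth.
- vision.camera_params(name): a dict with "fx", "fy", "cx", "cy" (pixels), "view" (4x4, takes a point from world to camera coordinates); the wrist camera has in their place "hand_eye" (4x4, takes a point from camera to tool coordinates, whose origin is the TCP and whose axes are the flange's). Camera axes: x right, y down, z forward; pixel columns grow to the right and rows downward; lengths in m; the calibration is good to about 2 mm. A picture is of the moment at which its call begins: read the wrist's pose just before it. camera_params takes no time and is no camera call.
- arm.hand_in(): hands the job in, once; it reports no verdict.
The state is a dict: "t": time; "q": joint angles; "dq": joint speeds; "joint_torque": joint torques, N m; "eef_pos": TCP position; "eef_rot": TCP orientation; "contact_force": force on the tool from outside, world axes, zero at the start; "moment": the same for the moment, N m; "width": finger opening in m.
Only numpy, scipy, OpenCV 4.12 (cv2) and the standard library are available. Lean on these libraries where they do the work, as an engineer would, in place of code of your own. Each camera call takes 0.05 s, during which the arm holds its last target. There are 200 camera calls.

## Working session

There is one attempt and no reset: what is moved stays moved. The work goes in short steps, Python scripts to look and compute and a tool call to move; the robot and the scene stay as the last step left them, time stands still between calls to the robot, and variables do not carry over. Pictures are saved under pics/ and viewed, about 8 in all and at most 12, crops included, and the job is handed in when it is done.

Besides the shell and the picture viewer there is one more tool, called after ">>>" in YAML: its name, and indented under it one key for each argument. play_rows: Moves the arm, as the interface text tells. Shifts and turns lie within -1 to 1; 1 stands for 0.05 m of shift or 6 degrees of turn. Its arguments: {"type":"object","properties":{"plan":{"type":"array"},"grip":{"type":"number"}},"required":["plan"]}

```bash
ls; mkdir -p pics
python3 - <<'E'
from station import arm, vision
import cv2,numpy as np
s=arm.observe();print(s)
for n in("scene","top"):
    im=vision.camera(n);cv2.imwrite(f"pics/{n}0.png",im[:,:,::-1]);p=vision.camera_params(n);print(n,p)
print(vision.camera_params("wrist"))
E
```

```text
pics
{'t': 0.0, 'q': array([ 1.21437274e+00,  3.00448057e-01,  1.52161330e+00,  7.59538007e-07,
        1.32070739e+00, -6.65706083e-02]), 'dq': array([ 0.0017206 ,  0.00135981, -0.00105485,  0.00077187,  0.00112338,
        0.0012416 ]), 'joint_torque': array([-1.77297781e-03, -5.31808054e+01, -3.52733409e+01,  7.07428926e-02,
        2.44711968e-02, -6.75681531e-05]), 'eef_pos': array([0.15709384, 0.52682061, 0.22388533]), 'eef_rot': array([-4.53672293e-01, -3.10841228e+00,  1.80585634e-03]), 'contact_force': array([0.60942189, 0.42979958, 0.80917164]), 'moment': array([ 0.00842539,  0.03338061, -0.02714111]), 'width': 0.09367202244484439}
scene {'fx': 346.7727167639643, 'fy': 346.7727167639643, 'cx': 256.7527330405638, 'cy': 192.2675155769376, 'view': array([[ 0.72479629,  0.68894366, -0.00519215, -0.47454439],
       [ 0.57460101, -0.60862702, -0.54718081, -0.17512018],
       [-0.38013683,  0.39361121, -0.83699833,  1.03296313],
       [ 0.        ,  0.        ,  0.        ,  1.        ]])}
top {'fx': 446.3360123168344, 'fy': 446.3360123168344, 'cx': 256.6058594245515, 'cy': 188.7591371282404, 'view': array([[ 2.00995488e-02, -9.99797184e-01, -1.26486758e-03,
         9.13979835e-02],
       [-9.98622847e-01, -2.00145873e-02, -4.84956327e-02,
         5.34598413e-01],
       [ 4.84604812e-02,  2.23786600e-03, -9.98822594e-01,
         1.40766815e+00],
       [ 0.00000000e+00,  0.00000000e+00,  0.00000000e+00,
         1.00000000e+00]])}
{'fx': 318.1851209969664, 'fy': 318.1851209969664, 'cx': 252.2567354706159, 'cy': 191.82569106062638, 'hand_eye': array([[-4.13787082e-04, -9.62504722e-01, -2.71264611e-01,
         7.80481152e-02],
       [ 9.99999873e-01, -3.19870117e-04, -3.90432539e-04,
         1.98969952e-05],
       [ 2.89023720e-04, -2.71264738e-01,  9.62504732e-01,
        -1.59198983e-01],
       [ 0.00000000e+00,  0.00000000e+00,  0.00000000e+00,
         1.00000000e+00]])}
```

Run:
```python
import cv2
for n in("scene","top"):
    cv2.imwrite(f"pics/{n}0b.png",cv2.resize(cv2.imread(f"pics/{n}0.png"),(800,600),interpolation=cv2.INTER_CUBIC))
```

```text
(no output)
```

View pics/scene0b.png

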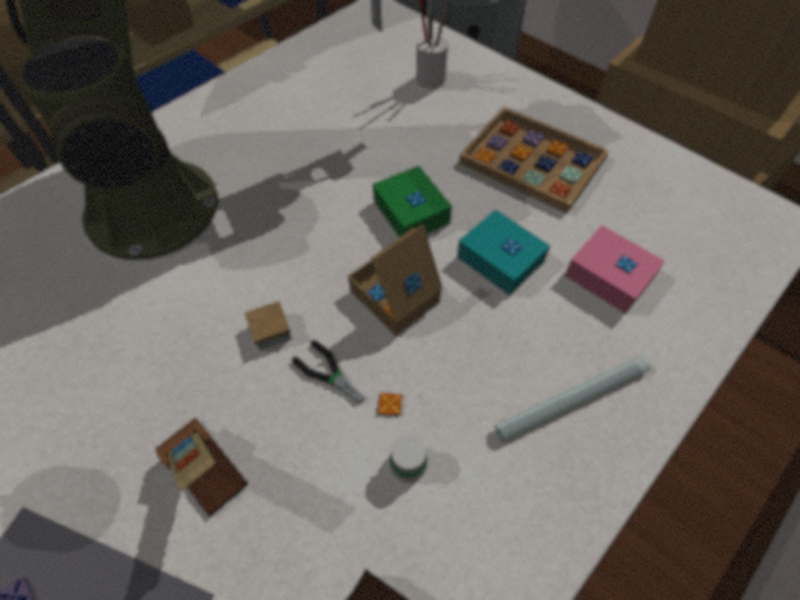

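View pics/top0b.png

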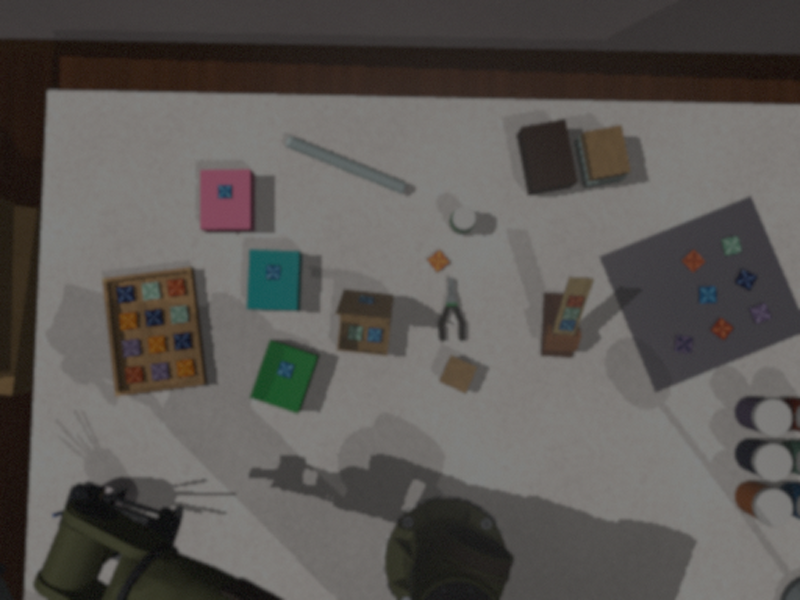

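The brown, open-lidded carton is at scene (395,285) and top (365,322). The look-alikes are green at top (285,375), turquoise at (274,280) and pink at (227,200); only the brown one has an open lid. The stand and board are at scene (200,465) and top (565,315). I'll confirm with an enlarged crop.

Run:
```python
import cv2,numpy as np
s=cv2.imread("pics/scene0.png");t=cv2.imread("pics/top0.png")
def c(im,x,y,w=66,h=50):
    o=cv2.resize(im[y:y+h,x:x+w],None,fx=6,fy=6,interpolation=cv2.INTER_CUBIC)
    o=cv2.convertScaleAbs(o,alpha=1.6)
    for i in range(0,w,10): cv2.putText(o,str(x+i),(i*6,10),0,.35,(255,255,0),1);cv2.line(o,(i*6,0),(i*6,4),(255,255,0),1)
    for i in range(0,h,10): cv2.putText(o,str(y+i),(0,i*6+4),0,.35,(0,255,0),1)
    return o
a=np.vstack([np.hstack([c(s,220,145,66,70)[:, :],c(t,208,180,66,70)]),])
cv2.imwrite("pics/c1.png",a)
a=np.hstack([c(s,95,262,66,70),c(t,338,172,66,70)])
cv2.imwrite("pics/c2.png",a)
```

```text
(no output)
```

View pics/c1.png

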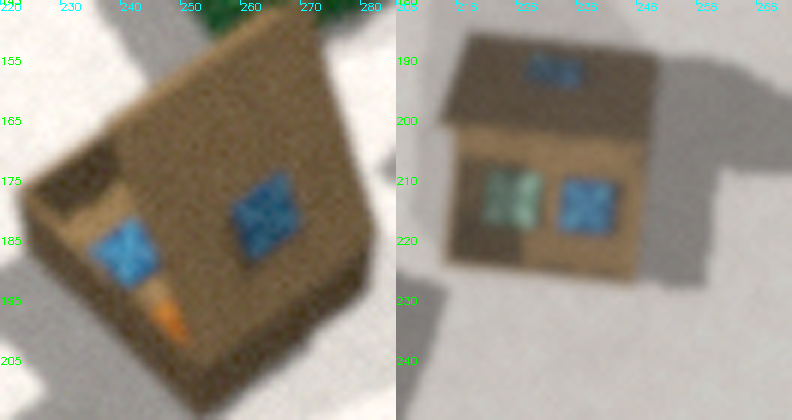

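View pics/c2.png

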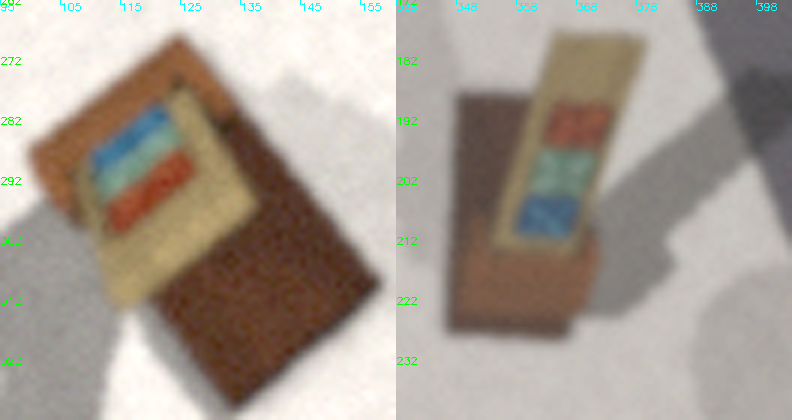

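Only the brown carton has an open lid, and its blue tile is on the outer face, so it's the right one. The board's three tiles run blue (low) to rust (high, towards +x). Now to triangulate the corners.

```bash
cat > h.py <<'E'
from station import arm, vision
import numpy as np, cv2
from scipy.spatial.transform import Rotation as R
def ray(n,px):
    p=vision.camera_params(n);V=np.array(p["view"]);Rm=V[:3,:3]
    d=Rm.T@np.array([(px[0]-p["cx"])/p["fx"],(px[1]-p["cy"])/p["fy"],1]);return -Rm.T@V[:3,3],d/np.linalg.norm(d)
def plane(n,px,z):
    c,d=ray(n,px);return c+d*(z-c[2])/d[2]
def tri(s,t):
    A=np.zeros((3,3));b=np.zeros(3);L=[ray("scene",s),ray("top",t)]
    for c,d in L: P=np.eye(3)-np.outer(d,d);A+=P;b+=P@c
    x=np.linalg.solve(A,b);return x,[np.linalg.norm((np.eye(3)-np.outer(d,d))@(x-c))*1e3 for c,d in L][0]
E
python3 - <<'E'
from h import *
np.set_printoptions(precision=4,suppress=True)
print("cam",ray("top",(0,0))[0],ray("scene",(0,0))[0])
for n,px in dict(frontL=(216.7,224.2),frontR=(247.7,226.7),hL=(219.7,185.5),hR=(251.7,189.2)).items(): print(n,plane("top",px,.045))
for n,px in dict(hR=(253,204.5),hL=(281.5,184)).items(): print("scene",n,plane("scene",px,.045))
for n,s,t in [("freeL",(271,147),(215.3,200.3)),("freeR",(238,167.5),(249.5,203.7)),("lidtile",(264,181),(234.5,191.8)),
 ("blue",(116.7,284.8),(363,208.2)),("green",(118.3,289.2),(365.8,200.5)),("rust",(120,294),(368.7,192.5)),
 ("upL",(137.8,296.2),(364.3,177.5)),("upR",(115.3,313.3),(379.7,178.7)),("loL",(125,276),(354,213)),("loR",(108.5,291),(367,214))]: print(n,*tri(s,t))
for n,px in dict(sBL=(348.2,187.5),sFL=(346.3,227),sFR=(366.6,228)).items(): print(n,plane("top",px,0))
for n,px in dict(sBnear=(134.5,330),sBfar=(158,310)).items(): print(n,plane("scene",px,0.0),plane("scene",px,0.01))
for n,px in dict(jar=(463,219),pl1=(452,295),pl2=(441,338),pl3=(465,338),gift=(460,373),amber=(438,261),green=(285,375)).items(): print(n,plane("top",(px[0]*.64,px[1]*.64),.03))
E
```

```text
cam [0.4638 0.0989 1.4321] [ 0.8372 -0.1862  0.7663]
frontL [0.4187 0.2235 0.045 ]
frontR [0.4129 0.1273 0.045 ]
hL [0.539  0.2171 0.045 ]
hR [0.5294 0.1173 0.045 ]
scene hR [0.5275 0.121  0.045 ]
scene hL [0.5379 0.2139 0.045 ]
freeL [0.491  0.2208 0.1438] 0.6559114656835678
freeR [0.4827 0.1214 0.1523] 0.1667673989925828
lidtile [0.5187 0.1686 0.0864] 0.20954872244961426
blue [ 0.477  -0.2192  0.0865] 0.35656445714418383
green [ 0.4998 -0.221   0.1118] 0.6311505246693804
rust [ 0.5226 -0.2228  0.1372] 0.8562974039143222
upL [ 0.5636 -0.2022  0.1683] 0.9759083130332007
upR [ 0.5608 -0.2452  0.1705] 1.0191819023429893
loL [ 0.462  -0.1973  0.064 ] 0.12177639529520762
loR [ 0.4596 -0.2394  0.0556] 0.0993152459995917
sBL [ 0.5432 -0.1919  0.    ]
sFL [ 0.4166 -0.1871  0.    ]
sFR [ 0.4147 -0.252   0.    ]
sBnear [ 0.5406 -0.2525  0.    ] [ 0.5445 -0.2516  0.01  ]
sBfar [ 0.5435 -0.1932  0.    ] [ 0.5474 -0.1931  0.01  ]
jar [ 0.6881 -0.0204  0.03  ]
pl1 [ 0.5338 -0.0007  0.03  ]
pl2 [0.4469 0.02   0.03  ]
pl3 [ 0.4479 -0.0282  0.03  ]
gift [ 0.3778 -0.0193  0.03  ]
amber [0.6019 0.0287 0.03  ]
green [0.3667 0.3309 0.03  ]
```

```bash
cat >> h.py <<'E'
np.set_printoptions(precision=3,suppress=True)
def pose(yaw,tilt):
    """tool x ~ -world x or +x chosen by flip; tool z down tilted forward by tilt (deg) after yaw"""
    z=R.from_euler('zy',[yaw,-tilt],degrees=True).apply([0,0,-1]);y=R.from_euler('z',yaw,degrees=True).apply([0,1,0])
    M=np.column_stack([np.cross(y,z),y,z]);return R.from_matrix(M)
def go(p,Rt,st=None):
    s=st or arm.observe();R0=R.from_rotvec(s["eef_rot"])
    c=[Rt,Rt*R.from_euler('z',180,degrees=True)];Rt=min(c,key=lambda r:(R0.inv()*r).magnitude())
    print("t",s["t"],"pos",np.array(s["eef_pos"]),"F",np.array(s["contact_force"]),"w",s["width"],"q",np.array(s["q"]))
    print("shift units(tool)",R0.inv().apply(np.array(p)-s["eef_pos"])/.05,"turn units",(R0.inv()*Rt).as_rotvec(degrees=True)/6)
E
python3 - <<'E'
from h import *
s=arm.observe();print(R.from_rotvec(s["eef_rot"]).as_matrix())
go((.56,.166,.24),pose(-4.7,0))
print(pose(-3,50).as_matrix())
E
```

```text
[[-0.958  0.286 -0.   ]
 [ 0.286  0.958 -0.001]
 [ 0.    -0.001 -1.   ]]
t 0.1 pos [0.157 0.527 0.224] F [ 0.483 -0.33  -0.515] w 0.09395587692984926 q [ 1.214  0.3    1.522 -0.     1.321 -0.067]
shift units(tool) [-9.784 -4.614 -0.317] turn units [-0.011 -0.002 -1.984]
[[-0.642  0.037  0.765]
 [ 0.034  0.999 -0.02 ]
 [-0.766  0.013 -0.643]]
```

>>> play_rows:
  plan:
    - [[-0.8, -0.4, 0, 0, 0, -1], [-0.9, -0.4, 0, 0, 0, -0.98], [-0.95, -0.3, 0, 0, 0, 0], [-0.95, -0.3, 0, 0, 0, 0], [-0.95, -0.3, 0, 0, 0, 0]]
  grip: 1

```text
t: 0.72
eef_pos: [0.3722, 0.4102, 0.2226]
eef_rot: [-0.11, -3.138, 0.005]
contact_force: [-0.1, -0.1, 0.7]
width: 0.0473
```

Run:
```python
from h import *
go((.57,.166,.22),pose(-4.7,0))
```

```text
t 0.725 pos [0.372 0.41  0.223] F [-0.109 -0.091  0.729] w 0.0473051272214675 q [ 0.768  0.312  1.51  -0.001  1.323 -0.733]
shift units(tool) [-4.288 -4.595  0.059] turn units [-0.029 -0.016  0.116]
```

>>> play_rows:
  plan:
    - [[-0.75, -0.8, 0, 0, 0, 0.1], [-0.75, -0.8, 0, 0, 0, 0], [-0.75, -0.8, 0, 0, 0, 0], [-0.75, -0.8, 0, 0, 0, 0], [-0.75, -0.8, 0, 0, 0, 0]]

```text
t: 1.35
eef_pos: [0.5484, 0.1891, 0.2209]
eef_rot: [-0.125, -3.135, 0.007]
contact_force: [0.7, 0.2, 0.9]
width: 0.0004
```

Run:
```python
from h import *
go((.555,.168,.135),pose(-4.7,0))
```

```text
t 1.35 pos [0.548 0.189 0.221] F [0.746 0.151 0.9  ] w 0.00043604923202183126 q [ 0.27   0.373  1.432 -0.003  1.342 -1.22 ]
shift units(tool) [-0.174 -0.401  1.72 ] turn units [-0.044 -0.042  0.02 ]
```

>>> play_rows:
  plan:
    - [[-0.1, -0.4, 0.2, 0, 0, 0], [0, -0.02, 0.8, 0, 0, 0], [0, 0, 0.5, 0, 0, 0], [0, 0, 0.15, 0, 0, 0]]

```text
t: 1.85
eef_pos: [0.5531, 0.1625, 0.1354]
eef_rot: [-0.135, -3.133, 0.008]
contact_force: [0.1, 0.2, 0.5]
width: 0.0007
```

Run:
```python
from h import *
go((.533,.168,.14),pose(-4.7,0))
```

```text
t 1.85 pos [0.553 0.163 0.135] F [0.076 0.195 0.458] w 0.0006712366502039214 q [ 0.224  0.447  1.536 -0.004  1.165 -1.26 ]
shift units(tool) [ 0.411  0.074 -0.09 ] turn units [-0.049 -0.05  -0.036]
```

>>> play_rows:
  plan:
    - [[0.5, 0, -0.04, 0, 0, 0], [0.5, 0, -0.03, 0, 0, 0], [0.2, 0, 0.1, 0, 0, 0], [0.18, 0, 0.15, 0, 0, 0], [0.15, 0, 0.17, 0, 0, 0]]

```text
t: 2.48
eef_pos: [0.4761, 0.1696, 0.1187]
eef_rot: [-0.134, -3.136, 0.007]
contact_force: [0.2, -0.0, 0.3]
width: 0.0005
```

Run:
```python
from h import *
go((.469,.173,.109),pose(-4.7,0))
```

```text
t 2.475 pos [0.476 0.17  0.119] F [ 0.236 -0.048  0.277] w 0.0005278624042998903 q [ 0.271  0.322  1.757 -0.004  1.067 -1.212]
shift units(tool) [0.147 0.056 0.194] turn units [-0.042 -0.027 -0.034]
```

>>> play_rows:
  plan:
    - [[0.13, 0, 0.2, 0, 0, 0], [0.1, 0, 0.2, 0, 0, 0], [0.08, 0, 0.2, 0, 0, 0], [0.06, 0, 0.2, 0, 0, 0], [0.02, 0, 0.15, 0, 0, 0]]

```text
t: 3.1
eef_pos: [0.4552, 0.1711, 0.0671]
eef_rot: [-0.134, -3.135, 0.007]
contact_force: [0.7, 0.1, 6.2]
width: 0.0003
```

>>> play_rows:
  plan:
    - [[0, 0, 0.05, 0, 0, 0], [0, 0, 0.05, 0, 0, 0]]

```text
t: 3.35
eef_pos: [0.4556, 0.1713, 0.0658]
eef_rot: [-0.134, -3.135, 0.007]
contact_force: [-23.5, -6.9, 53.2]
width: 0.0002
```

Run:
```python
from h import *
go((.456,.173,.067),pose(-4.7,0))
cv2.imwrite("pics/s1.png",vision.camera("scene")[:,:,::-1])
im=cv2.imread("pics/s1.png")[120:260,180:330];cv2.imwrite("pics/s1c.png",cv2.resize(im,None,fx=4,fy=4,interpolation=2))
```

```text
t 3.35 pos [0.456 0.171 0.066] F [-23.519  -6.905  53.182] w 0.00019108371568052264 q [ 0.286  0.366  1.844 -0.004  0.936 -1.197]
shift units(tool) [-0.004  0.035 -0.024] turn units [-0.044 -0.032 -0.034]
```

View pics/s1c.png

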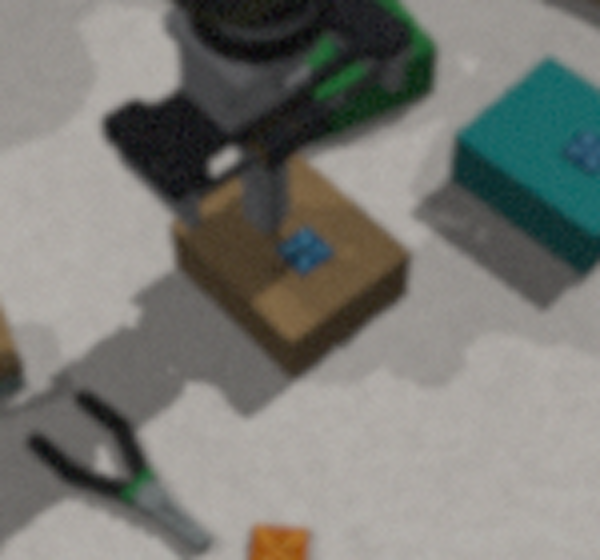

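The lid is flat: its panel is level with the walls and the blue tile is on top, at about (305,250) in the crop. The last press reached 53 N at the fingertips, so I'm releasing now and heading for the board.

>>> play_rows:
  plan:
    - [[0, 0, -0.2, 0, 0, 0], [0, 0, -0.8, 0, 0, 0], [0, 0, -1, 0, 0, 0], [0, 0, -1, 0, 0, 0], [0, 0, -0.8, 0, 0, 0]]

```text
t: 4.03
eef_pos: [0.4556, 0.1717, 0.2591]
eef_rot: [-0.135, -3.131, 0.009]
contact_force: [0.2, -0.2, -0.2]
width: 0.0007
```

>>> play_rows:
  plan:
    - [[0, -1, 0, 0, 0, 0], [0, -1, 0, 0, 0, 0], [0, -1, 0, 0, 0, 0], [0, -1, 0, 0, 0, 0], [0, -1, 0, 0, 0, 0]]
  grip: -1

```text
t: 4.65
eef_pos: [0.4352, -0.0819, 0.2631]
eef_rot: [-0.126, -3.138, 0.007]
contact_force: [1.0, -0.2, -0.7]
width: 0.0469
```

Run:
```python
from h import *
go((.429,-.22,.21),pose(-3,50))
```

```text
t 4.65 pos [ 0.435 -0.082  0.263] F [ 0.989 -0.168 -0.682] w 0.04690899874549582 q [-0.266  0.027  1.748 -0.005  1.367 -1.756]
shift units(tool) [-0.098 -2.757  1.076] turn units [-0.338 -8.33  -0.313]
```

>>> play_rows:
  plan:
    - [[0, -0.9, 0, 0, -1, 0], [0, -0.9, 0, 0, -1, -0.1], [0, -0.9, 0, 0, -1, -0.1], [0, 0, 0, -0.1, -1, -0.1], [0, 0, 0, -0.1, -1, 0]]

```text
t: 5.28
eef_pos: [0.4241, -0.225, 0.2638]
eef_rot: [0.061, 2.602, -0.015]
contact_force: [1.1, 1.0, 0.7]
width: 0.0934
```

>>> play_rows:
  plan:
    - [[0, 0, 0, -0.1, -1, 0], [0, 0, 0, 0, -1, 0], [0, 0, 0, 0, -1, 0], [0, 0, 0, 0, -0.3, 0]]

```text
t: 5.78
eef_pos: [0.449, -0.1853, 0.2956]
eef_rot: [0.134, 2.307, -0.058]
contact_force: [0.9, -0.3, -0.3]
width: 0.0941
```

Run:
```python
from h import *
go((.429,-.22,.203),pose(-3,50))
```

```text
t 5.775 pos [ 0.449 -0.185  0.296] F [ 0.921 -0.312 -0.319] w 0.09405503849048018 q [-0.674 -0.259  2.117  0.697  0.657 -2.554]
shift units(tool) [ 1.582 -0.738  1.012] turn units [-0.637 -0.38  -0.407]
```

Joint 6 has reached its limit in this wrist flip. I'll turn the tool half a turn about its z axis, which gives the same grasp.

>>> play_rows:
  plan:
    - [[0, 0, -0.2, 0, 0, 1], [0, 0, 0, 0, 0, 1], [0, 0, 0, 0, 0, 1], [0, 0, 0, 0, 0, 1], [0, 0, 0, 0, 0, 1]]

```text
t: 6.4
eef_pos: [0.4415, -0.1852, 0.302]
eef_rot: [0.744, 2.202, 0.215]
contact_force: [-0.1, 1.1, -1.1]
width: 0.0937
```

Run:
```python
from h import *
go((.429,-.22,.22),pose(-3,50))
```

```text
t 6.4 pos [ 0.442 -0.185  0.302] F [-0.072  1.071 -1.082] w 0.09366070176813197 q [-0.688 -0.282  2.117  0.682  0.687 -2.006]
shift units(tool) [ 0.766 -1.295  0.985] turn units [-0.73  -0.246 -5.53 ]
```

>>> play_rows:
  plan:
    - [[0, 0, 0, 0, 0, 1], [0, 0, 0, 0, 0, 1], [0, 0, 0, 0, 0, 1], [0, 0, 0, 0, 0, 1], [0, 0, 0, 0, 0, 1]]

```text
t: 7.02
eef_pos: [0.4416, -0.1869, 0.301]
eef_rot: [1.33, 1.963, 0.479]
contact_force: [0.3, 0.6, -0.9]
width: 0.0946
```

>>> play_rows:
  plan:
    - [[0, 0, 0, 0, 0, 1], [0, 0, 0, 0, 0, 1], [0, 0, 0, 0, 0, 1], [0, 0, 0, 0, 0, 1], [0, 0, 0, 0, 0, 1]]

```text
t: 7.65
eef_pos: [0.4417, -0.1885, 0.2999]
eef_rot: [1.866, 1.589, 0.723]
contact_force: [-0.3, 0.5, -0.4]
width: 0.0944
```

>>> play_rows:
  plan:
    - [[0, 0, 0, 0, 0, 1], [0, 0, 0, 0, 0, 1], [0, 0, 0, 0, 0, 1], [0, 0, 0, 0, 0, 1], [0, 0, 0, 0, 0, 1]]

```text
t: 8.28
eef_pos: [0.4418, -0.1902, 0.2989]
eef_rot: [2.324, 1.082, 0.936]
contact_force: [0.4, 0.1, 0.6]
width: 0.0938
```

>>> play_rows:
  plan:
    - [[0, 0, 0, 0, 0, 1], [0, 0, 0, 0, 0, 1], [0, 0, 0, 0, 0, 1], [0, 0, 0, 0, 0, 1], [0, 0, 0, 0, 0, 1]]

```text
t: 8.9
eef_pos: [0.4418, -0.1919, 0.2978]
eef_rot: [2.673, 0.448, 1.106]
contact_force: [0.1, -0.6, 0.2]
width: 0.0944
```

Run:
```python
from h import *
go((.429,-.22,.203),pose(-3,50))
```

```text
t 8.9 pos [ 0.442 -0.192  0.298] F [ 0.072 -0.555  0.164] w 0.09437734798687815 q [-0.697 -0.261  2.101  0.661  0.704  0.16 ]
shift units(tool) [-1.604 -0.112  1.179] turn units [0.456 0.785 3.85 ]
```

>>> play_rows:
  plan:
    - [[-0.4, 0, 0, 0.1, 0.2, 1], [-0.4, 0, 0, 0.1, 0.2, 1], [-0.4, 0, 0.2, 0.1, 0.2, 1], [-0.3, 0, 0.3, 0.1, 0.2, 0.8]]

```text
t: 9.4
eef_pos: [0.4101, -0.2107, 0.2281]
eef_rot: [2.837, -0.07, 1.331]
contact_force: [0.6, -0.4, -0.6]
width: 0.0942
```

Run:
```python
from h import *
go((.429,-.22,.203),pose(-3,50))
```

```text
t 9.4 pos [ 0.41  -0.211  0.228] F [ 0.621 -0.416 -0.602] w 0.09418013647315397 q [-0.879 -0.186  2.253  1.064  0.719  0.026]
shift units(tool) [-0.137  0.176  0.617] turn units [ 0.046 -0.047 -0.038]
```

>>> play_rows:
  plan:
    - [[-0.14, 0.18, 0.3, 0, 0, 0], [0, 0, 0.3, 0, 0, 0]]

```text
t: 9.65
eef_pos: [0.4279, -0.2213, 0.2014]
eef_rot: [2.84, -0.073, 1.329]
contact_force: [0.8, 0.6, 0.9]
width: 0.0938
```

Run:
```python
from h import *
go((.521,-.2225,.126),pose(-3,50))
im=vision.camera("wrist");cv2.imwrite("pics/w1.png",im[:,:,::-1])
s=arm.observe();p=vision.camera_params("wrist");H=np.array(p["hand_eye"])
R0=R.from_rotvec(s["eef_rot"]).as_matrix()
for u in [(.507,-.222,.104),(.521,-.2225,.126),(.562,-.2237,.1694)]:
    c=np.linalg.inv(H)@np.r_[R0.T@(np.array(u)-s["eef_pos"]),1];print(c[0]/c[2]*p["fx"]+p["cx"],c[1]/c[2]*p["fy"]+p["cy"],c[2])
```

```text
t 9.65 pos [ 0.428 -0.221  0.201] F [0.753 0.593 0.934] w 0.09377102067012673 q [-0.857 -0.08   2.236  1.158  0.662 -0.08 ]
shift units(tool) [ 0.035 -0.037  2.395] turn units [ 0.044 -0.027 -0.061]
250.8319470095056 215.7835360317776 0.2981928585185404
250.26796403058285 190.13541347682278 0.28795133613050283
248.6723103165013 122.62290062759439 0.27530736756508
```

View pics/w1.png

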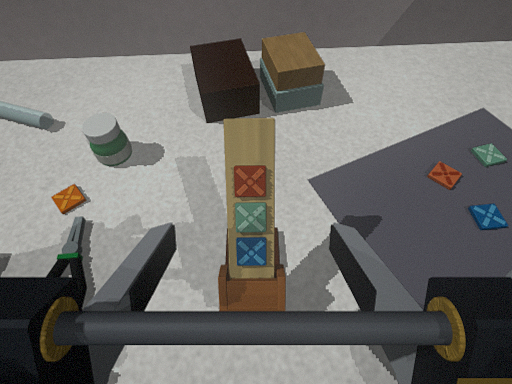

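The wrist view shows the board centred between the open fingers (column about 250, upper end at row 120). That agrees with the projected estimate, so I'm advancing along the tool axis.

>>> play_rows:
  plan:
    - [[0, 0, 0.7, 0, 0, 0], [0, 0, 0.7, 0, 0, 0], [0, -0.03, 0.5, 0, 0, 0], [0.03, 0, 0.3, 0, 0, 0], [0, 0, 0.1, 0, 0, 0]]

```text
t: 10.32
eef_pos: [0.5209, -0.2234, 0.1262]
eef_rot: [2.842, -0.068, 1.328]
contact_force: [-0.5, -0.2, -1.4]
width: 0.0937
```

Run:
```python
from h import *
go((.521,-.2225,.126),pose(-3,50))
```

```text
t 10.325 pos [ 0.521 -0.223  0.126] F [-0.496 -0.175 -1.386] w 0.0936611570476009 q [-0.679  0.248  2.107  1.518  0.484 -0.376]
shift units(tool) [-0.003 -0.017  0.003] turn units [ 0.017 -0.016 -0.035]
```

>>> play_rows:
  plan:
    - [[0, 0, 0, 0, 0, 0], [0, 0, 0, 0, 0, 0], [0, 0, 0, 0, 0, 0], [0, 0, 0, 0, 0, 0], [0, 0, 0, 0, 0, 0]]
  grip: 1

```text
t: 10.95
eef_pos: [0.5203, -0.224, 0.1278]
eef_rot: [2.84, -0.067, 1.329]
contact_force: [0.1, 0.3, -0.2]
width: 0.0474
```

>>> play_rows:
  plan:
    - [[0, 0, 0, 0, 0, 0], [0, 0, 0, 0, 0, 0], [0, 0, 0, 0, 0, 0]]

```text
t: 11.32
eef_pos: [0.5203, -0.2238, 0.1278]
eef_rot: [2.84, -0.066, 1.33]
contact_force: [-0.4, 0.6, -0.5]
width: 0.0434
```

Run:
```python
from h import *
go((.521+.0964,-.2225-.005,.126+.115),pose(-3,50))
```

```text
t 11.325 pos [ 0.52  -0.224  0.128] F [-0.415  0.597 -0.494] w 0.04344723125658359 q [-0.681  0.244  2.108  1.515  0.486 -0.374]
shift units(tool) [ 2.982 -0.036  0.042] turn units [ 0.021 -0.033 -0.026]
```

>>> play_rows:
  plan:
    - [[0.1, 0, 0, 0, 0, 0], [0.15, 0, 0, 0, 0, 0], [0.2, 0, 0, 0, 0, 0]]

```text
t: 11.7
eef_pos: [0.5347, -0.2246, 0.1448]
eef_rot: [2.842, -0.068, 1.327]
contact_force: [-0.6, -0.1, -0.9]
width: 0.0433
```

Run:
```python
from h import *
go((.521+.0964,-.2225-.005,.126+.115),pose(-3,50))
```

```text
t 11.7 pos [ 0.535 -0.225  0.145] F [-0.612 -0.074 -0.921] w 0.04326449465291798 q [-0.66   0.231  2.067  1.419  0.475 -0.25 ]
shift units(tool) [ 2.538 -0.038  0.033] turn units [ 0.022 -0.012 -0.036]
```

>>> play_rows:
  plan:
    - [[0.3, 0, 0, 0, 0, 0], [0.4, 0, 0, 0, 0, 0], [0.5, 0, 0, 0, 0, 0], [0.5, 0, 0, 0, 0, 0], [0.5, 0, 0, 0, 0, 0]]

```text
t: 12.32
eef_pos: [0.6071, -0.2288, 0.2311]
eef_rot: [2.844, -0.071, 1.323]
contact_force: [0.4, 0.1, -0.8]
width: 0.0441
```

Run:
```python
from h import *
go((.56,-.225,.33),pose(-3,0))
```

```text
t 12.325 pos [ 0.607 -0.229  0.231] F [ 0.402  0.12  -0.787] w 0.044076136788531256 q [-0.571  0.216  1.833  0.97   0.498  0.313]
shift units(tool) [ 0.903 -0.065 -1.997] turn units [-0.175 -8.313  0.023]
```

>>> play_rows:
  plan:
    - [[0.3, 0, -0.4, 0, 0, 0], [0.3, 0, -0.6, 0, 0, 0], [0.2, 0, -0.5, 0, -0.3, 0], [0.1, 0, -0.3, 0, -0.5, 0], [0, 0, -0.2, 0, -0.5, 0]]

```text
t: 12.95
eef_pos: [0.5599, -0.228, 0.3348]
eef_rot: [2.932, -0.073, 1.119]
contact_force: [0.1, 0.8, -1.1]
width: 0.044
```

>>> play_rows:
  plan:
    - [[0, 0, 0, 0, -0.5, 0], [0, 0, 0, 0, -0.5, 0], [0, 0, 0, 0, -0.5, 0], [0, 0, 0, 0, -0.5, 0], [0, 0, 0, 0, -0.5, 0]]

```text
t: 13.58
eef_pos: [0.5593, -0.2285, 0.3368]
eef_rot: [3.058, -0.079, 0.714]
contact_force: [0.3, -0.0, -1.0]
width: 0.0436
```

>>> play_rows:
  plan:
    - [[0, 0, 0, 0, -0.5, 0], [0, 0, 0, 0, -0.5, 0], [0, 0, 0, 0, -0.5, 0], [0, 0, 0, 0, -0.5, 0], [0, 0, 0, 0, -0.5, 0]]

```text
t: 14.2
eef_pos: [0.5593, -0.229, 0.3375]
eef_rot: [-3.124, 0.085, -0.293]
contact_force: [-0.6, -0.1, -1.8]
width: 0.0436
```

Run:
```python
from h import *
go((.56,-.225,.33),pose(-3,0))
```

```text
t 14.2 pos [ 0.559 -0.229  0.337] F [-0.561 -0.056 -1.823] w 0.043623721385330584 q [-0.485  0.269  1.311  0.086  1.395  1.133]
shift units(tool) [-0.018 -0.079  0.149] turn units [-0.077 -1.783 -0.02 ]
```

>>> play_rows:
  plan:
    - [[0, 0, 0, 0, -0.5, 0], [0, 0, 0, 0, -0.5, 0], [0, 0, 0, -0.05, -0.5, 0], [0, 0, 0, 0, -0.28, 0], [0, 0, 0, 0, 0, 0]]

```text
t: 14.82
eef_pos: [0.5599, -0.2293, 0.3373]
eef_rot: [-3.14, 0.091, 0.011]
contact_force: [-0.2, -1.3, -1.8]
width: 0.0437
```

Run:
```python
from h import *
go((.56,-.225,.33),pose(-3,0))
I=[]
for n in("scene","top","wrist"):
    im=vision.camera(n)[:,:,::-1].copy();cv2.imwrite(f"pics/{n}9.png",im);I.append(im)
def c(im,x,y,w,h): return cv2.resize(im[y:y+h,x:x+w],(400,300),interpolation=2)
p=vision.camera_params("top");V=np.array(p["view"]);
for n in("scene","top"):
    p=vision.camera_params(n);V=np.array(p["view"]);q=V@np.r_[.535,-.228,.335,1];print(n,q[0]/q[2]*p["fx"]+p["cx"],q[1]/q[2]*p["fy"]+p["cy"])
cv2.imwrite("pics/f9.png",np.vstack([np.hstack([cv2.resize(I[0],(400,300)),c(I[1],180,80,280,210)]),np.hstack([cv2.resize(I[2],(400,300)),c(I[0],50,200,200,150)])]))
```

```text
t 14.825 pos [ 0.56  -0.229  0.337] F [-0.182 -1.331 -1.798] w 0.04365942511134915 q [-0.448  0.379  1.159 -0.003  1.61   1.18 ]
shift units(tool) [-0.001 -0.086  0.146] turn units [ 0.001  0.066 -0.051]
scene 71.3878224532179 258.49913403012624
top 390.5625962277725 184.1483902333114
```

View pics/f9.png

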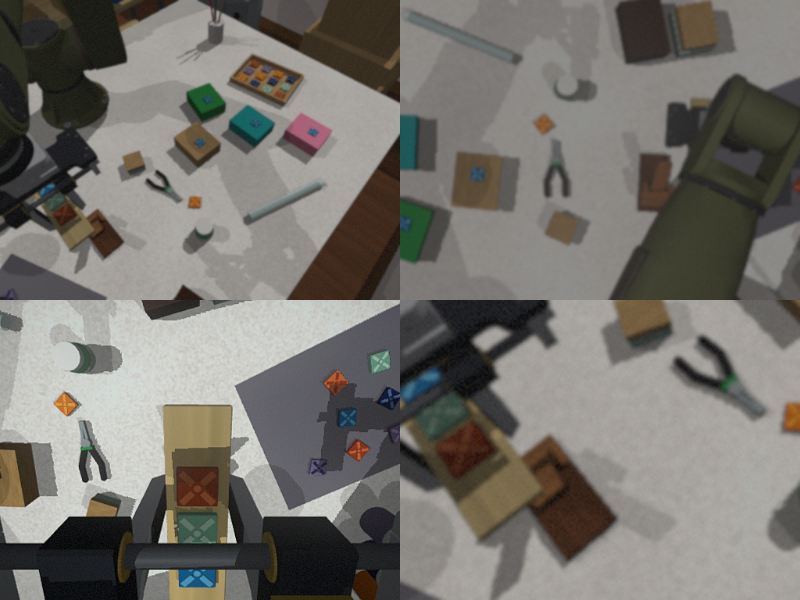

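The lid is shut, the bystanders look undisturbed, and the board is clear of the stand with its tiles up. Next I'll measure its levelness from the wrist view.

Run:
```python
import cv2,numpy as np
im=cv2.imread("pics/wrist9.png")
x,y,w,h=195,125,115,190
hsv=cv2.cvtColor(im,cv2.COLOR_BGR2HSV)
c=cv2.resize(im[y:y+150,x:x+w],None,fx=4,fy=4,interpolation=2)
for i in range(0,w,10): cv2.putText(c,str(x+i),(i*4,10),0,.35,(255,0,0),1)
for i in range(0,150,10): cv2.putText(c,str(y+i),(0,i*4+4),0,.35,(0,0,255),1)
cv2.imwrite("pics/wc.png",c)
```

```text
(no output)
```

View pics/wc.png

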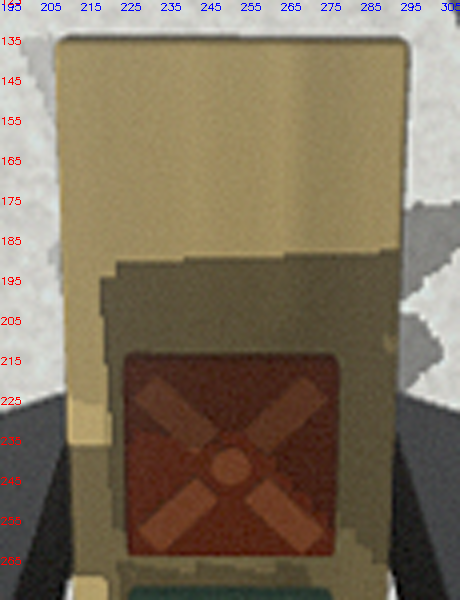

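Run:
```python
from h import *
from scipy.optimize import least_squares
s=arm.observe();p=vision.camera_params("wrist");Hi=np.linalg.inv(np.array(p["hand_eye"]));Rt=R.from_rotvec(s["eef_rot"])
px=np.array([(208.8,135),(297.5,135),(213.5,260),(292.5,260),(226,213.2),(279.8,213.2),(226.7,264),(278.5,264)])
def f(v):
    pitch,X,Y,Z,d,yaw,roll,e=v
    P=np.array([(90,22,8),(90,-22,8),(e,22,8),(e,-22,8),(d+14,14,13),(d+14,-14,13),(d-14,14,13),(d-14,-14,13)])/1e3
    w=R.from_euler('ZYX',[yaw,pitch,roll]).apply(P)   # world-level board frame
    # board frame->tool nominal: tool x=+x, y=-y, z=-z
    t=w*[1,-1,-1]+[X,Y,Z];c=t@Hi[:3,:3].T+Hi[:3,3]
    return (c[:,:2]/c[:,2:]*[p["fx"],p["fy"]]+[p["cx"],p["cy"]]-px).ravel()
r=least_squares(f,[0,-.025,0,.004,34,0,0,50],x_scale=[.05,.01,.01,.01,10,.05,.05,10])
J=np.linalg.pinv(r.jac.T@r.jac);print("rms",np.sqrt(np.mean(r.fun**2)),"pitch,yaw,roll deg",np.degrees(r.x[[0,5,6]]),"xyz d e",r.x[[1,2,3,4,7]],"sd deg per .4px",np.degrees(.4*np.sqrt(np.diag(J))[[0,5,6]]))
print("tool tilt: z axis",Rt.apply([0,0,1]),"x axis",Rt.apply([1,0,0]))
b=R.from_euler('ZYX',r.x[[5,0,6]]).apply(np.eye(3))*[1,-1,-1];print("board axes in world",Rt.apply(b))
```

```text
rms 0.3416314318098546 pitch,yaw,roll deg [ 2.188 -0.099 -0.176] xyz d e [-0.026  0.001  0.006 36.454 22.156] sd deg per .4px [0.775 0.153 0.736]
tool tilt: z axis [-0.006  0.    -1.   ] x axis [ 0.998 -0.058 -0.006]
board axes in world [[ 0.997 -0.059 -0.044]
 [ 0.059  0.998 -0.003]
 [ 0.044  0.001  0.999]]
```

The fit puts the upper end about 2.5° low (sd 0.8°). The board's 48° slope from triangulation says the same, so I'll correct by about 2.2°.

>>> play_rows:
  plan:
    - [[0, 0, 0, 0, 0.2, 0], [0, 0, 0, 0, 0.17, 0], [0, 0, 0, 0, 0, 0], [0, 0, 0, 0, 0, 0], [0, 0, 0, 0, 0, 0]]

```text
t: 15.6
eef_pos: [0.5591, -0.2295, 0.3384]
eef_rot: [3.138, -0.092, 0.058]
contact_force: [0.4, 1.0, -2.2]
width: 0.0435
```

Run:
```python
from h import *
go((.56,-.225,.33),pose(-3,0))
s=arm.observe();print("dq",np.abs(s["dq"]).max(),"tool x",R.from_rotvec(s["eef_rot"]).apply([1,0,0]))
im=vision.camera("wrist")[:,:,::-1];cv2.imwrite("pics/w10.png",im)
t=vision.camera("scene")[:,:,::-1];cv2.imwrite("pics/s10.png",t)
d=cv2.absdiff(im,cv2.imread("pics/wrist9.png"))[140:190,215:290].mean();print("board patch change",d)
c=lambda a,x,y,w,h:cv2.resize(a[y:y+h,x:x+w],(400,300),interpolation=2)
cv2.imwrite("pics/f10.png",np.hstack([c(t,200,130,120,90),c(t,40,215,120,90)]))
```

```text
t 15.6 pos [ 0.559 -0.229  0.338] F [ 0.399  0.986 -2.161] w 0.04349738879643792 q [-0.456  0.351  1.195  0.014  1.561  1.174]
shift units(tool) [ 0.007 -0.09   0.168] turn units [ 0.006 -0.356 -0.058]
dq 0.0026662369219303543 tool x [ 0.998 -0.058  0.037]
board patch change 3.3865777777777777
```

View pics/f10.png

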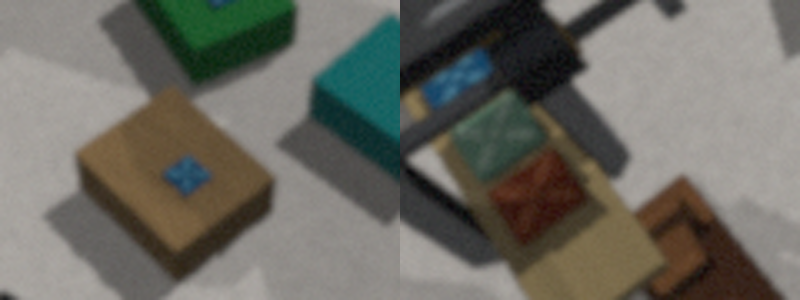

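The lid lies flat. The board is held level with its tiles up, still and clear of the stand, so I'm handing in.

```bash
python3 -c "
from station import arm
print(arm.hand_in())"
```

```text
the job is handed in; nothing more can be done
None
```

I shut the carton lid first, then drew the board about 135 mm up its slope, out of the stand, and turned it level with its tiles up. I handed in at about 15.7 s with the gripper still holding it.

**Last checks:**
- **Lid:** it lies flat, with its blue tile on top.
- **Bystanders:** the jar, pliers, gift box and amber tile looked unmoved in the pictures taken once the board was out.
- **Board:** it was still, at about 0.33 m above the bench, gripped at an opening of 43.5 mm.

**What was less than clean:**
- **Press force:** the final press on the lid peaked at about 53 N, measured at the wrist and applied through the closed fingertips. That is under the 120 N wrist limit. I took the 40 N limit to cover the arm and gripper body only, not the fingertips.
- **Joint 6:** it touched the edge of its range, reading -2.554 against a limit of -2.55, before I turned the tool half a turn.
- **Levelness:** the wrist-camera fit showed the upper end about 2.5° low, with an uncertainty of 0.8°. I corrected it by about 2.4° but did not repeat the fit, so the remaining tilt should be within about 1°.

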